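# Push a carton through the light flap of the label-check box

## Robot

A 6-joint arm with a two-finger parallel gripper is mounted at the origin on a cart in front of the work surface, level with it; the furniture and walls round the work are solid. World frame = base frame: x ahead of the robot, y to its left, z up, the work surface at z = 0. Lengths are in m, angles in rad, forces in N, time in s.
With the tool pointing down it reaches from about 0.35 to 0.85 m from the base axis. Payload 8.1 kg.
Tool frame: the origin (TCP) lies midway between the tips of the shut fingers; the grasp point (between the pads) lies 19 mm behind it (r.pinch_z is the distance from the TCP to the grasp point, in m); z points along the fingers, y is the line along which they close (so a half turn about z gives the same grasp; the last joint's range is limited). The gripper opens to 93 mm and grips with 3 to 60 N. Pads are 15 mm wide; open, the fingers measure 128 mm over their backs; the gripper's body (75 mm by 188 mm) begins 65 mm behind the grasp point.
Start: joints at [-1.321, 0.13, 1.488, -0, 1.523, -0.085], TCP at [0.197, -0.567, 0.219] pointing down, gripper open.
Joint ranges: [-2.96, 2.96], [-0.89, 2.26], [0.02, 2.5], [-1.34, 4.48], [0, 2.73], [-2.66, 2.66]. Speed limits (rad/s): [2.39, 2.39, 2.79, 3.14, 3.14, 3.14].

## Interface

Orientations are given as a rotation vector (axis times angle).
In Python, from bench import r, optics gives the robot as it stands.
- The arm moves only by the tool carry_out, never from a script. Its argument "targets" is a list of rows, each a list of 5 numbers: the shift along the tool's x, y, z in mm, then the turn about the tool's z in degrees, then the finger opening in mm, from 0 to 93. A call has exactly 5 rows; each row is the pose to reach, as a shift and turn from the pose commanded when the call began, along the tool's axes at that moment; what a row does not reach only later rows make up. A row lasts 1/12 s, in which the tool goes at most 41.7 mm and 7.16 degrees, less where a joint would pass 70% of its speed; a pose out of reach is approached as far as the arm can. A call with a gripper value outside its range is refused whole. The fingers move at their own pace and stop on an object; "force" is the grip in N (left out, the last holds). Time passes only in rows, so rows that repeat a pose let the fingers close, or fill a call up. It gives the time, the measured TCP pose, the force, the opening and the grip force at its end, in the units of the state.
- r.read_state(): the state, without advancing time (a new reading comes with each control period).
- optics.grab_frame(name): name is "scene" or "top"; returns the picture (384x512x3 uint8, blue, green, red); there is no depth.
- optics.get_calibration(name): a dict with "vertical_fov" (degrees; the focal length in pixels is half the picture's height over the tangent of half this angle, whatever the lens; pixels are square), "cx", "cy" (the principal point, pixels), "eye" and "orientation" of the camera in the world. Camera axes: x right, y up, looking along -z (the intrinsics and any distortion apply to the point x, -y, -z); pixel columns grow to the right and rows downward; lengths in m; the calibration is good to about 2 mm. A picture is of the moment at which its call begins. get_calibration takes no time and is no camera call.
- r.finish_job(): hands the job in; it is judged then, once.
The state is a dict: "time_s": time; "joints": joint angles; "joint_vel": joint speeds; "tau": joint torques, N m; "tool_pos": TCP position; "orientation": TCP orientation; "ft_force": force on the tool from outside, world axes, zero at the start; "wrist_torque": the same for the moment, N m; "grip_width": finger opening in m; "finger_force": force on a finger pad.
Only numpy, scipy, OpenCV 4.12 (cv2) and the standard library are available. Lean on these libraries where they do the work, as an engineer would, in place of code of your own. Each camera call takes 0.05 s, during which the arm holds its last target. There are 200 camera calls.

## Task

The carton waiting on the deck of the label-check box has to be read in the dark: pick up the orange push bar by its black grip and use its nose to push the carton in through the sprung flap until it is fully home against the stop inside, feeling for the stop and pressing it only gently. Then draw the push bar out so that the flap swings shut behind the carton, and stand the bar upright on the bench, clear of the box, without disturbing the stapler, the black marker or the green tape roll.

Things in the scene. Friction and masses are not known exactly. Their poses are not given: they have to be found in the camera images.
- check_box: Label-check box, fixed: opaque grey hood with a white reader head on the roof, steel infeed deck in front. Origin on the bench top under the middle of the doorway; +x is the way in, +z up. The lane in the hood is 82 mm wide. Roof and header top 75 mm above the bench, reader head (x = 116 to 194 mm) 107 mm; the hood ends at x = 204 mm. Its stop is adjustable and hidden: see feeler.
- doorway (a point): Middle of the doorway opening, 30 mm above the bench, axes as check_box. Opening 82 mm wide, from the deck (8 mm above the bench) up to the header's underside at 55 mm. The black door frame and header stand from 10 mm before this point to 0.
- deck_front (a point): Middle of the deck's front edge, on its top (8 mm above the bench), 140 mm before the doorway; axes as check_box. The deck is 128 mm wide and goes on level through the hood. Aluminium guides 26 mm high on it form a funnel: about 114 mm clear at this end, narrowing over the last 60 mm to 82 mm at the doorway.
- flap (a joint): Angle of the grey flap with a yellow patch, hanging in the doorway from the header; 0 = shut, up to 1.5 rad swung inward. It opens inward only (a few N push it open) and shuts by its own spring. Hinge 57 mm above the bench, flap 44 mm long: it can fall shut only when the carton's rear face is about 45 mm or more past the doorway and the push bar is out.
- feeler (a joint): Travel in m of the light feeler plate on the hidden stop: 0 = free, 0.006 = fully in, carton home. When home, the carton's rear face is 48 to 84 mm past the doorway, different each time. The plate gives way almost without force; behind it a rubber buffer (about 6 N per mm) takes the carton. Pressing with 5 to 8 N is plenty; pushing the carton with over 20 N spoils it and the stop.
- carton_centre (a point): Centre of the small brown carton to be checked, 70 x 90 x 40 mm, 0.18 to 0.31 kg; x axis along its 70 mm side, y axis along its 90 mm side, z up. It lies on the deck, its 90 mm side roughly along the way in (up to 0.1 rad askew, up to 3 mm off the middle), its front 12 to 30 mm short of the doorway.
- push_bar_grip (a point): Middle of the black upright grip of the loose orange push bar, 62 mm above its sole; x axis points along the bar to its nose, z up. Grip 30 mm (x) by 24 mm (y), bare from 36 to 90 mm above the sole. The bar weighs 0.16 kg and starts standing on the bench on its flat sole (36 mm wide, from 18 mm behind this point to the nose).
- push_bar_nose (a point): Centre of the push bar's flat black rubber nose face, 44 mm wide, 2 to 34 mm above the sole, 125 mm ahead of the grip's middle; axes as the grip. From nose to grip the bar is 36 mm high with a level top, so that the flap slides along it; when the flap drops off the carton onto the bar, the pushing force changes by a few N.
- stapler: Red stapler, 34 x 149 x 48 mm, lying on the bench right of the doorway, beyond the marker. Leave it alone. Origin under its middle.
- marker_black: White marker with a black cap, 19 x 137 x 16 mm, lying right of the doorway. Leave it alone. Origin under its middle.
- tape_roll_green: Green tape roll, 105 mm across and 36 mm high, lying on the bench left of the hood. Leave it alone. Origin under its middle.

How it is judged:
By the outcome, as a careful person would: the job done as asked, in the order asked, and still so for the second after the job is handed in, with the robot touching nothing.
It also fails if it takes over 67 s, if anything falls off the work surface, if the arm or the gripper's body presses on something with over 40 N, if the wrist force passes 120 N, or if a joint passes its speed limit or range.

## Working session

There is one attempt and no reset: what is moved stays moved. The work goes in short steps, Python scripts to look and compute and a tool call to move; the robot and the scene stay as the last step left them, time stands still between calls to the robot, and variables do not carry over. Pictures are saved under pics/ and viewed, at most 10 in all, crops included, and the job is handed in when it is done.

Besides the shell and the picture viewer there is one more tool, called after ">>>" as name([rows], argument=value, ...), one row to a line, values as JSON. carry_out: Moves the arm, as the interface text tells. Its arguments: {"type":"object","properties":{"targets":{"type":"array","items":{"type":"array","items":{"type":"number"}}},"force":{"type":"number"}},"required":["targets"]}

```bash
ls; mkdir -p pics; python3 - <<'E'
from bench import r, optics
import cv2
for n in("scene","top"):
    f=optics.grab_frame(n); cv2.imwrite(f"pics/{n}0.png",f); print(optics.get_calibration(n))
print(r.read_state(), r.pinch_z)
E
```

```text
pics
{'vertical_fov': 50.831527672828514, 'cx': 254.5045023326954, 'cy': 188.8803440911109, 'eye': array([0.2303397 , 0.42997627, 0.90751471]), 'orientation': array([ 0.2660967 , -0.91806856, -2.47445483])}
{'vertical_fov': 50.35535146711992, 'cx': 253.2783821812929, 'cy': 190.20444179243265, 'eye': array([ 0.49863245, -0.17419298,  1.06679618]), 'orientation': array([ 0.0925432 , -0.09596515, -1.56966055])}
{'time_s': 0.1, 'joints': array([-1.32140143e+00,  1.31100660e-01,  1.48914028e+00, -9.98771477e-06,
        1.52300648e+00, -8.54101284e-02]), 'joint_vel': array([ 0.00166396, -0.00188271, -0.00248856, -0.00012237, -0.00024474,
        0.00139998]), 'tau': array([ 9.44611347e-04, -5.61339319e+01, -4.93095946e+01,  7.70561979e-02,
        2.91169609e-02, -6.89109015e-05]), 'tool_pos': array([ 0.19703779, -0.56618969,  0.21769991]), 'orientation': array([-3.09605051e+00, -5.23183718e-01,  2.28381267e-04]), 'ft_force': array([ 0.20284961, -0.46085914, -0.29303702]), 'wrist_torque': array([-0.00897698, -0.01108772,  0.06577855]), 'finger_force': 0.0, 'grip_width': 0.09271687749151808} 0.0188
```

View pics/scene0.png

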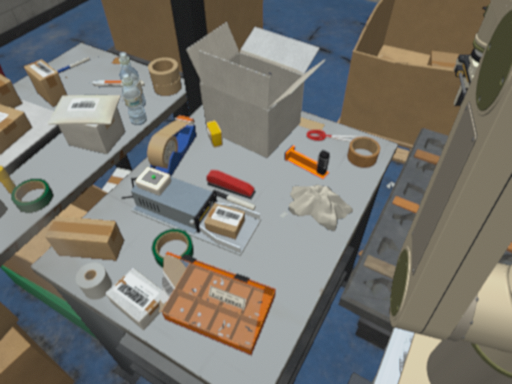

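View pics/top0.png

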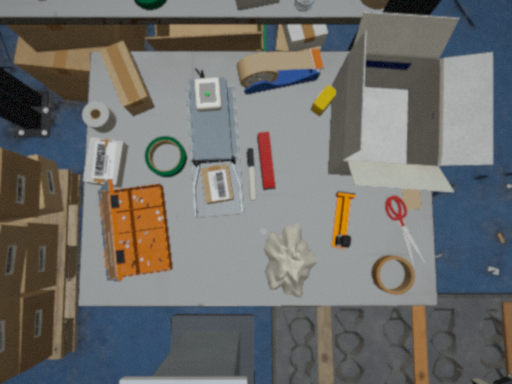

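The scene view shows the box at about (180,200), the carton at (225,218) and the bar from (290,155) to (323,165). In the top view, the doorway is near (213,161), the carton near (217,183), and the bar runs from its grip at (343,240) to its nose at (345,195), pointing up the image. I'll zoom in on both.

```bash
cat > h.py <<'E'
import numpy as np, cv2
from scipy.spatial.transform import Rotation as R
from bench import r, optics
def cam(n):
    c=optics.get_calibration(n); f=192/np.tan(np.radians(c['vertical_fov'])/2)
    return f,c['cx'],c['cy'],np.array(c['eye']),R.from_rotvec(c['orientation'])
def ray(n,uv):
    f,cx,cy,e,Q=cam(n); u,v=np.asarray(uv,float).T
    return e,Q.apply(np.stack([(u-cx)/f,-(v-cy)/f,-np.ones_like(u)],-1).reshape(-1,3))
def plane(n,uv,z):
    e,d=ray(n,np.atleast_2d(uv)); return e+d*((z-e[2])/d[:,2])[:,None]
def proj(n,P):
    f,cx,cy,e,Q=cam(n); p=Q.inv().apply(np.atleast_2d(P)-e)
    return np.stack([cx-f*p[:,0]/p[:,2], cy+f*p[:,1]/p[:,2]],-1)
E
python3 - <<'E'
import cv2,numpy as np
t=cv2.imread('pics/top0.png'); s=cv2.imread('pics/scene0.png')
z=lambda i,x,y,w,h,k:cv2.resize(i[y:y+h,x:x+w],None,fx=k,fy=k,interpolation=cv2.INTER_CUBIC)
a=z(t,180,65,70,160,3.75)[:600]; b=z(t,325,180,35,80,7.5)
cv2.imwrite('pics/c1.png',np.hstack([a,b]))
a=z(s,130,160,140,90,5.7)[:300*2][:, :800]; cv2.imwrite('pics/c2.png',a)
print(a.shape)
E
```

```text
(513, 798, 3)
```

View pics/c1.png

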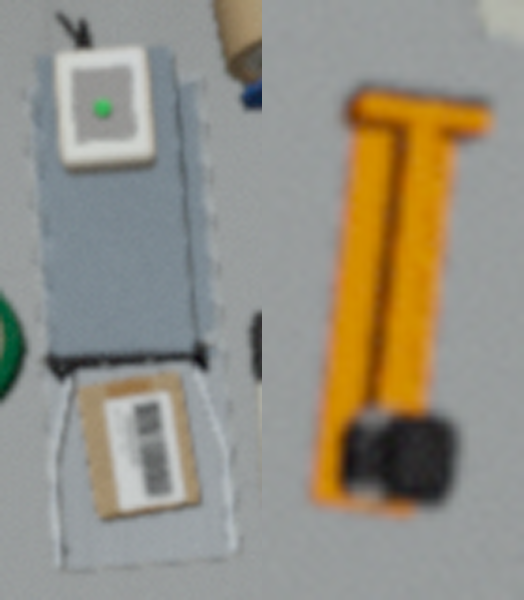

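View pics/c2.png

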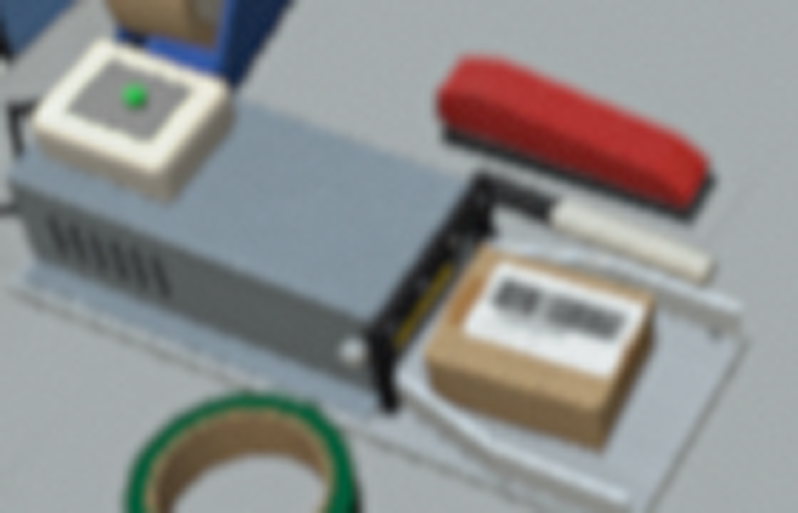

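The crops show these features (c1 pixels):
- **Carton top:** corners at about (77,385), (182,372), (200,502) and (102,518).
- **Deck:** front corners at (60,567) and (232,556).
- **Header:** (50,365) to (205,355).
- **Reader head:** centre at (107,108).
- **Bar:** nose plate top edge from (355,97) to (490,105), sole rear from (312,503) to (415,515).

```bash
python3 - <<'E'
from h import *
np.set_printoptions(precision=4,suppress=True)
A=lambda p:np.array(p,float)/3.75+[180,65]
B=lambda p:(np.array(p,float)-[262,0])/7.5+[325,180]
S=lambda p:np.array(p,float)/5.7+[130,160]
def P(l,n,uv,z):print(l,plane(n,uv,z)[:,:2].tolist() if 0 else plane(n,uv,z)[:,:2].round(4).tolist())
P('deck front',"top",A([(60,567),(232,556)]),.008)
P('deckfrontR scene',"scene",S([(745,335)]),.008)
P('header front',"top",A([(50,372),(207,365)]),.075)
P('roof rear',"top",A([(38,55),(178,48)]),.075)
P('head',"top",A([(107,108)]),.107)
P('head s',"scene",S([(132,97)]),.107)
P('carton',"top",A([(77,385),(182,372),(200,502),(102,518)]),.048)
P('carton s',"scene",S([(490,245),(655,295),(605,405),(430,350)]),.048)
P('sole rear',"top",B([(312,503),(415,515)]),.002)
P('nose',"top",B([(355,97),(490,105)]),.036)
t=cv2.imread('pics/top0.png');s=cv2.imread('pics/scene0.png')
for n,im,(x,y,w,h) in (("top",t,(325,185,35,68)),("scene",s,(278,135,55,50))):
    hsv=cv2.cvtColor(im,cv2.COLOR_BGR2HSV)[y:y+h,x:x+w]
    o=cv2.inRange(hsv,(8,120,120),(25,255,255)); k=cv2.inRange(hsv,(0,0,0),(180,255,75))
    num,l,st,ce=cv2.connectedComponentsWithStats(k)
    i=1+st[1:,4].argmax(); print(n,'black',st[i]+[x,y,0,0,0],ce[i]+[x,y])
    c=max(cv2.findContours(o,0,1)[0],key=cv2.contourArea)+np.array([x,y]); print(cv2.boxPoints(cv2.minAreaRect(c)).tolist())
cv2.imwrite('pics/c3.png',cv2.resize(s[135:185,278:335],None,fx=12,fy=12,interpolation=2))
E
```

```text
deck front [[0.5586, -0.0281], [0.5661, -0.1469]]
deckfrontR scene [[0.5636, -0.1515]]
header front [[0.6829, -0.0288], [0.6875, -0.1319]]
roof rear [[0.8998, -0.0171], [0.9047, -0.1114]]
head [[0.851, -0.0676]]
head s [[0.849, -0.0657]]
carton [[0.679, -0.0432], [0.6878, -0.1139], [0.5997, -0.1265], [0.589, -0.0611]]
carton s [[0.6818, -0.1118], [0.5972, -0.125], [0.5844, -0.0599], [0.6711, -0.046]]
sole rear [[0.4789, -0.379], [0.4748, -0.4143]]
nose [[0.6158, -0.3903], [0.613, -0.4359]]
top black [336 236  15  11 129] [343.1473 240.6744]
[[331.1219787597656, 245.90245056152344], [337.1707458496094, 191.4634246826172], [354.4024353027344, 193.37806701660156], [348.3536682128906, 247.8170928955078]]
scene black [317 151  12  23 196] [322.6327 162.1633]
[[282.51336669921875, 156.57452392578125], [291.216552734375, 144.06369018554688], [329.10064697265625, 170.41781616210938], [320.3974609375, 182.92864990234375]]
```

View pics/c3.png

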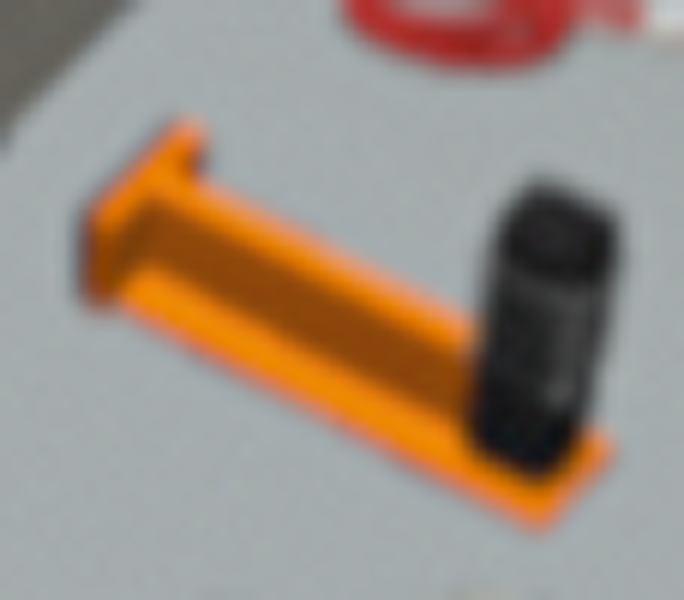

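The bar's grip is at about (0.494, -0.3985) with yaw about -0.11. The doorway is at about (0.697, -0.079) with lane yaw about 0.072. The carton is centred at about (0.636, -0.086) with yaw 0.16. I'll start towards the grip.

>>> carry_out([
  [30,-5,7,5,93],
  [70,-12,16,10,93],
  [110,-20,26,15,93],
  [150,-27,35,20,93],
  [190,-34,45,25.5,93],
], force=50)

```text
time_s: 0.52
tool_pos: [0.3662, -0.4711, 0.1731]
orientation: [-3.136, 0.181, 0.0]
ft_force: [0.0, -0.2, 0.9]
grip_width: 0.0928
finger_force: 0.0
```

```bash
cat >> h.py <<'E'
def go(x,y,z,yaw,show=True):
    s=r.read_state(); Q=R.from_rotvec(s['orientation']); p=s['tool_pos']
    ax=Q.as_matrix()[:,0]; cur=np.arctan2(ax[1],ax[0])
    print('t',round(s['time_s'],2),'tcp',(p*1000).round(1),'yaw',round(cur,4),'z',Q.as_matrix()[:,2].round(3),'F',s['ft_force'].round(1),'w',round(s['grip_width']*1000,1),s['finger_force'])
    print('shift',(Q.inv().apply(np.array([x,y,z])-p)*1000).round(1),'turn',round(np.degrees(cur-yaw),1))
E
python3 -c "
from h import *
go(.494,-.3985,.13,-.11)"
```

```text
t 0.52 tcp [ 366.2 -471.1  173.1] yaw -0.1151 z [-0.  0. -1.] F [ 0.  -0.2  0.9] w 92.8 0.0
shift [118.6 -86.7  43.1] turn -0.3
```

>>> carry_out([
  [30,-22,11,0,93],
  [60,-44,22,0,93],
  [90,-65,33,0,93],
  [118,-86,42,0,93],
  [118.5,-86.5,43,0,93],
])

```text
time_s: 0.93
tool_pos: [0.4961, -0.3943, 0.1277]
orientation: [-3.133, 0.166, 0.002]
ft_force: [-0.3, 0.7, -0.7]
grip_width: 0.093
finger_force: 0.0
```

```bash
python3 - <<'E'
from h import *
go(.494,-.3985,.045,-.11)
t=optics.grab_frame("top");s=optics.grab_frame("scene")
a=cv2.resize(t[170:270,300:380],(480,600),interpolation=2);b=cv2.resize(s[130:190,280:340],(320,320),interpolation=2)
cv2.imwrite('pics/d1.png',np.hstack([a,np.vstack([b,np.zeros((280,320,3),np.uint8)])]))
E
```

```text
t 0.93 tcp [ 496.1 -394.3  127.7] yaw -0.1057 z [-0.001  0.004 -1.   ] F [-0.3  0.7 -0.7] w 93.0 0.0
shift [-1.5  4.8 82.7] turn 0.2
```

View pics/d1.png

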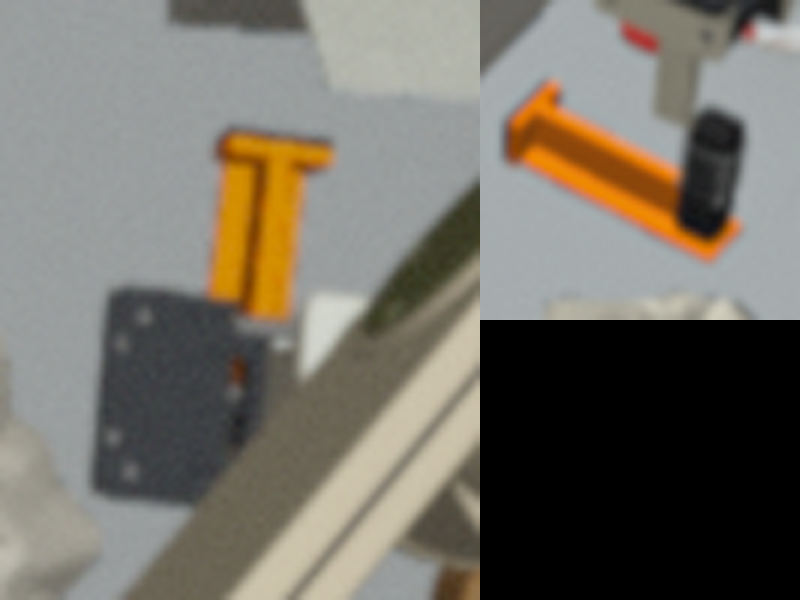

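The picture shows the gripper over the grip and in line with the bar, with the white finger at about (340,330) on one side. The reading is still settling, so I'll go down now.

>>> carry_out([
  [0,0,25,0,93],
  [0,0,55,0,93],
  [0,0,84,0,93],
  [0,0,84,0,93],
  [0,0,84,0,93],
])

```text
time_s: 1.45
tool_pos: [0.4901, -0.399, 0.0452]
orientation: [-3.134, 0.175, 0.006]
ft_force: [-0.6, 0.5, -0.1]
grip_width: 0.0932
finger_force: 0.0
```

```bash
python3 -c "
from h import *
go(.494,-.3985,.045,-.11)"
```

```text
t 1.45 tcp [ 490.1 -399.    45.2] yaw -0.1117 z [-0.003  0.003 -1.   ] F [-0.6  0.5 -0.1] w 93.2 0.0
shift [ 3.8 -1.   0.2] turn -0.1
```

>>> carry_out([
  [3.5,0,0,0,60],
  [3.5,0,0,0,35],
  [3.5,0,0,0,15],
  [3.5,0,0,0,10],
  [3.5,0,0,0,10],
], force=50)

```text
time_s: 1.87
tool_pos: [0.4964, -0.4004, 0.048]
orientation: [3.136, -0.173, 0.002]
ft_force: [-1.1, -0.0, 0.5]
grip_width: 0.0641
finger_force: 0.0
```

>>> carry_out([
  [0,0,0,0,10],
  [0,0,0,0,10],
  [0,0,0,0,10],
  [0,0,0,0,10],
  [0,0,0,0,10],
])

```text
time_s: 2.28
tool_pos: [0.4958, -0.3997, 0.0466]
orientation: [-3.137, 0.173, 0.0]
ft_force: [0.4, -0.7, 0.3]
grip_width: 0.031
finger_force: 0.0
```

```bash
python3 -c "
from h import *
go(.494,-.3985,.13,.072)"
```

```text
t 2.28 tcp [ 495.8 -399.7   46.6] yaw -0.1102 z [-0.  0. -1.] F [ 0.4 -0.7  0.3] w 31.0 0.0
shift [ -1.9  -1.  -83.4] turn -10.4
```

>>> carry_out([
  [0,0,0,0,10],
  [0,0,0,0,10],
  [0,0,0,0,10],
  [0,0,0,0,10],
  [0,0,-10,0,10],
])

```text
time_s: 2.7
tool_pos: [0.4944, -0.3985, 0.0544]
orientation: [-3.134, 0.173, 0.005]
ft_force: [0.5, 1.2, -3.5]
grip_width: 0.0235
finger_force: 49.9
```

>>> carry_out([
  [0,0,-20,0,10],
  [0,0,-45,0,10],
  [0,0,-75,0,10],
  [0,0,-80,0,10],
  [0,0,-80,0,10],
])

```text
time_s: 3.12
tool_pos: [0.4975, -0.4014, 0.1407]
orientation: [3.133, -0.173, 0.008]
ft_force: [0.1, 0.4, -1.2]
grip_width: 0.0235
finger_force: 49.9
```

```bash
python3 -c "
from h import *
go(.4427,-.0971,.135,.072)"
```

```text
t 3.12 tcp [ 497.5 -401.4  140.7] yaw -0.1103 z [ 0.005 -0.005 -1.   ] F [ 0.1  0.4 -1.2] w 23.5 49.92980718612671
shift [ -88.  -296.5    4.1] turn -10.4
```

>>> carry_out([
  [-8,-26,0,0,10],
  [-18,-60,0,0,10],
  [-28,-95,0,0,10],
  [-38,-130,0,0,10],
  [-48,-165,0,0,10],
])

```text
time_s: 3.53
tool_pos: [0.4646, -0.2285, 0.1345]
orientation: [-3.135, 0.174, 0.004]
ft_force: [-0.1, 0.2, -1.3]
grip_width: 0.0238
finger_force: 49.9
```

>>> carry_out([
  [-10,-35,0,-2,10],
  [-20,-70,0,-4.5,10],
  [-29,-100,0,-7,10],
  [-36,-122,0,-9,10],
  [-38,-131,0,-10.4,10],
])

```text
time_s: 3.95
tool_pos: [0.441, -0.093, 0.1347]
orientation: [-3.137, -0.118, 0.005]
ft_force: [0.0, 1.0, -1.6]
grip_width: 0.0236
finger_force: 49.9
```

>>> carry_out([
  [0,0,0,0,10],
  [0,0,0,0,10],
  [0,0,0,0,10],
  [0,0,0,0,10],
  [0,0,0,0,10],
])

```text
time_s: 4.37
tool_pos: [0.443, -0.0972, 0.1366]
orientation: [3.14, 0.109, -0.001]
ft_force: [-0.2, 0.3, -2.4]
grip_width: 0.024
finger_force: 49.9
```

```bash
python3 - <<'E'
from h import *
go(.4427,-.0971,.0565,.072)
t=optics.grab_frame("top");s=optics.grab_frame("scene")
cv2.imwrite('pics/e_t.png',t);cv2.imwrite('pics/e_s.png',s)
a=cv2.resize(t[130:270,150:260],(440,560),interpolation=2);b=cv2.resize(s[170:290,180:270],(360,480),interpolation=2)
cv2.imwrite('pics/e1.png',np.hstack([a,np.vstack([b,np.zeros((80,360,3),np.uint8)])]))
E
```

```text
t 4.37 tcp [443.  -97.2 136.6] yaw 0.0693 z [-0. -0. -1.] F [-0.2  0.3 -2.4] w 24.0 49.92965877056122
shift [-0.3 -0.1 80.1] turn -0.2
```

View pics/e1.png

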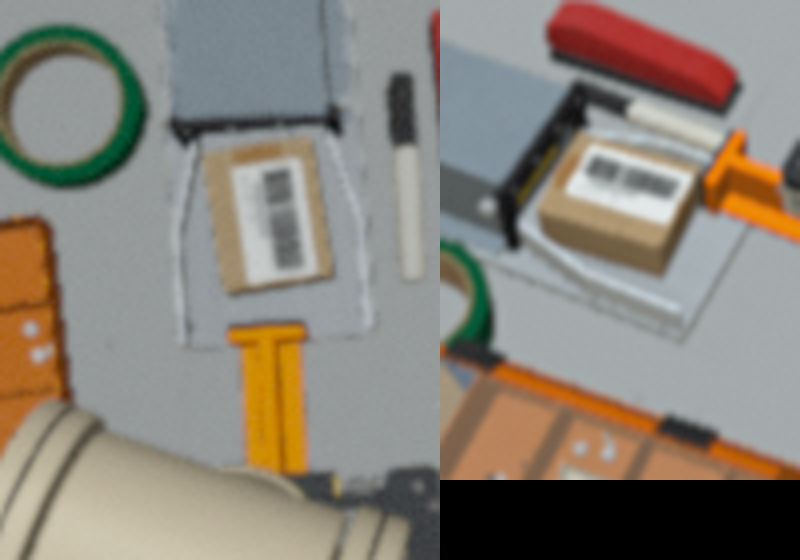

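The picture shows the bar lined up behind the carton. Its nose is at crop (230-308, 330), the guides' front ends are at (183,340) and (368,328), and the guides meet the doorway at (200,145) and (328,132).

```bash
python3 - <<'E'
from h import *
C=lambda p:np.array(p,float)/4+[150,130]
print('nose',plane("top",C([(230,330),(308,326)]),.123).mean(0).round(4))
g=plane("top",C([(183,340),(368,326),(200,147),(328,134)]),.034); a=g[:2].mean(0);b=g[2:].mean(0)
print(g[:,:2].round(4),a.round(4),b.round(4),np.arctan2(*(b-a)[[1,0]]))
h=plane("top",C([(172,130),(340,124)]),.075);print(h.round(4),h.mean(0))
E
```

```text
nose [ 0.5617 -0.093   0.123 ]
[[ 0.5602 -0.031 ]
 [ 0.5689 -0.1479]
 [ 0.6839 -0.04  ]
 [ 0.6923 -0.122 ]] [ 0.5645 -0.0895  0.034 ] [ 0.6881 -0.081   0.034 ] 0.06873569100162637
[[ 0.6871 -0.0279  0.075 ]
 [ 0.6908 -0.1314  0.075 ]] [ 0.68898511 -0.07964593  0.075     ]
```

>>> carry_out([
  [0,-1,20,0,10],
  [0,-2,45,0,10],
  [0,-2,65,0,10],
  [0,-2,76,0,10],
  [0,-2,80,0,10],
])

```text
time_s: 4.88
tool_pos: [0.4412, -0.0939, 0.0546]
orientation: [-3.138, -0.111, 0.006]
ft_force: [-7.0, -0.3, 7.8]
grip_width: 0.0236
finger_force: 49.9
```

>>> carry_out([
  [0,0,0,0,10],
  [2,0,0,0,10],
  [5,0,0,0,10],
  [8,0,0,0,10],
  [11,0,0,0,10],
])

```text
time_s: 5.3
tool_pos: [0.455, -0.0936, 0.0578]
orientation: [3.139, 0.112, 0.003]
ft_force: [0.4, 0.2, -1.8]
grip_width: 0.0239
finger_force: 49.9
```

```bash
python3 -c "
from h import *
go(.4427,-.0971,.0565,.072)"
```

```text
t 5.3 tcp [455.  -93.6  57.8] yaw 0.0712 z [ 0.002 -0.001 -1.   ] F [ 0.4  0.2 -1.8] w 23.9 49.943827986717224
shift [-12.6   2.6   1.3] turn -0.0
```

>>> carry_out([
  [4,0,0,0,10],
  [8,0,0,0,10],
  [12,0,0,0,10],
  [16,0,0,0,10],
  [20,0,0,0,10],
])

```text
time_s: 5.72
tool_pos: [0.4738, -0.0917, 0.0566]
orientation: [-3.139, -0.112, 0.002]
ft_force: [-2.2, 0.1, 0.2]
grip_width: 0.0235
finger_force: 49.9
```

>>> carry_out([
  [4,0,0,0,10],
  [8,0,0,0,10],
  [12,0,0,0,10],
  [16,0,0,0,10],
  [20,0,0,0,10],
])

```text
time_s: 6.13
tool_pos: [0.493, -0.0903, 0.0564]
orientation: [-3.139, -0.112, 0.004]
ft_force: [-11.2, 1.2, 4.7]
grip_width: 0.0237
finger_force: 50.0
```

>>> carry_out([
  [4,0,0,0,10],
  [8,0,0,0,10],
  [12,0,0,0,10],
  [16,0,0,0,10],
  [20,0,0,0,10],
])

```text
time_s: 6.55
tool_pos: [0.5125, -0.0887, 0.0563]
orientation: [-3.139, -0.112, 0.005]
ft_force: [-9.0, 2.2, 3.8]
grip_width: 0.0237
finger_force: 50.0
```

```bash
python3 - <<'E'
from h import *
go(.5722,-.0888,.0565,.072)
t=optics.grab_frame("top");s=optics.grab_frame("scene")
a=cv2.resize(t[130:270,150:260],(440,560),interpolation=2);b=cv2.resize(s[170:290,180:270],(360,480),interpolation=2)
cv2.imwrite('pics/f1.png',np.hstack([a,np.vstack([b,np.zeros((80,360,3),np.uint8)])]))
E
```

```text
t 6.55 tcp [512.5 -88.7  56.3] yaw 0.0715 z [-0.003  0.001 -1.   ] F [-9.   2.2  3.8] w 23.7 49.98018264770508
shift [59.5  4.4 -0.4] turn -0.0
```

View pics/f1.png

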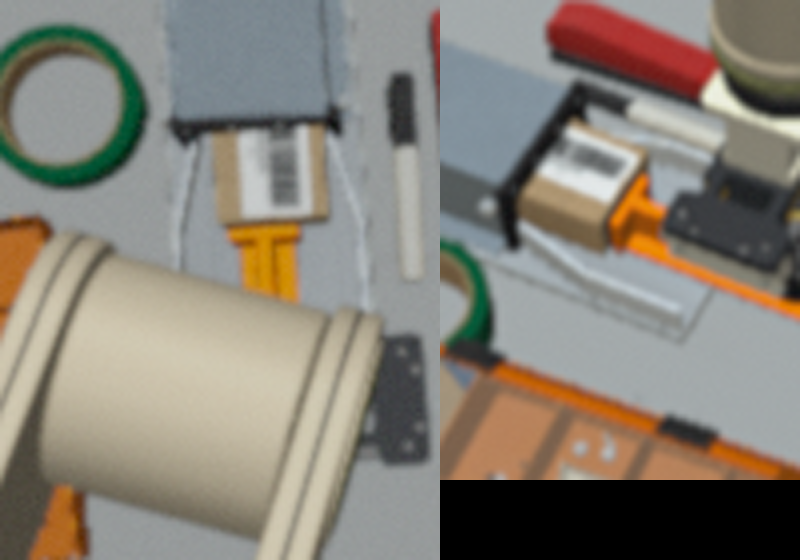

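The carton has squared up and is going through the flap, at about 9 N including the flap. I'll carry on.

>>> carry_out([
  [4,0,-0.3,0,10],
  [8,0,-0.6,0,10],
  [12,0,-0.8,0,10],
  [16,0,-0.8,0,10],
  [20,0,-0.8,0,10],
])

```text
time_s: 7.07
tool_pos: [0.5332, -0.0873, 0.0568]
orientation: [-3.139, -0.112, 0.003]
ft_force: [-3.0, 1.4, -2.9]
grip_width: 0.0235
finger_force: 50.0
```

>>> carry_out([
  [4,0,0,0,10],
  [8,0,0,0,10],
  [12,0,0,0,10],
  [16,0,0,0,10],
  [20,0,0,0,10],
])

```text
time_s: 7.48
tool_pos: [0.5541, -0.0863, 0.0576]
orientation: [3.139, 0.112, 0.0]
ft_force: [-2.5, 0.7, -3.7]
grip_width: 0.024
finger_force: 50.0
```

>>> carry_out([
  [4,0,0,0,10],
  [8,0,0,0,10],
  [12,0,0,0,10],
  [16,0,0,0,10],
  [20,0,0,0,10],
])

```text
time_s: 7.9
tool_pos: [0.5739, -0.0848, 0.0576]
orientation: [-3.14, -0.112, -0.0]
ft_force: [-2.9, 1.7, -2.5]
grip_width: 0.0237
finger_force: 50.0
```

```bash
python3 -c "
from h import *
go(.5722,-.0888,.0565,.072)"
```

```text
t 7.9 tcp [573.9 -84.8  57.6] yaw 0.0713 z [ 0.  0. -1.] F [-2.9  1.7 -2.5] w 23.7 49.95371460914612
shift [-2.   3.9  1.1] turn -0.0
```

>>> carry_out([
  [4,0,0,0,10],
  [8,0,0,0,10],
  [12,0,0,0,10],
  [16,0,0,0,10],
  [20,0,0,0,10],
])

```text
time_s: 8.32
tool_pos: [0.5938, -0.0833, 0.0575]
orientation: [-3.14, -0.112, 0.0]
ft_force: [-3.5, 1.0, -1.9]
grip_width: 0.0236
finger_force: 50.0
```

>>> carry_out([
  [4,0,0,0,10],
  [8,0,0,0,10],
  [12,0,0,0,10],
  [16,0,0,0,10],
  [18,0,0,0,10],
])

```text
time_s: 8.73
tool_pos: [0.612, -0.0821, 0.0576]
orientation: [3.14, 0.112, 0.0]
ft_force: [-3.7, 1.0, -1.8]
grip_width: 0.0235
finger_force: 50.0
```

>>> carry_out([
  [1,0,0,0,10],
  [2,0,0,0,10],
  [2,0,0,0,10],
  [2,0,0,0,10],
  [2,0,0,0,10],
])

```text
time_s: 9.15
tool_pos: [0.6134, -0.0819, 0.0576]
orientation: [-3.14, -0.112, -0.0]
ft_force: [-3.4, 1.4, -1.9]
grip_width: 0.0237
finger_force: 50.0
```

>>> carry_out([
  [1,0,0,0,10],
  [2,0,0,0,10],
  [2,0,0,0,10],
  [2,0,0,0,10],
  [2,0,0,0,10],
])

```text
time_s: 9.57
tool_pos: [0.6154, -0.0818, 0.0576]
orientation: [-3.14, -0.112, -0.0]
ft_force: [-3.2, 1.6, -1.8]
grip_width: 0.0237
finger_force: 50.0
```

>>> carry_out([
  [1,0,0,0,10],
  [2,0,0,0,10],
  [2,0,0,0,10],
  [2,0,0,0,10],
  [2,0,0,0,10],
])

```text
time_s: 9.98
tool_pos: [0.6174, -0.0816, 0.0576]
orientation: [-3.14, -0.112, -0.0]
ft_force: [-3.6, 1.2, -0.7]
grip_width: 0.0235
finger_force: 50.0
```

One step per turn from here, so I can react to the force.

>>> carry_out([
  [1,0,0,0,10],
  [2,0,0,0,10],
  [2,0,0,0,10],
  [2,0,0,0,10],
  [2,0,0,0,10],
])

```text
time_s: 10.4
tool_pos: [0.6194, -0.0815, 0.0576]
orientation: [-3.14, -0.112, -0.0]
ft_force: [-3.7, 1.8, 0.1]
grip_width: 0.0236
finger_force: 50.0
```

>>> carry_out([
  [1,0,0,0,10],
  [2,0,0,0,10],
  [2,0,0,0,10],
  [2,0,0,0,10],
  [2,0,0,0,10],
])

```text
time_s: 10.82
tool_pos: [0.6214, -0.0814, 0.0576]
orientation: [-3.14, -0.112, 0.0]
ft_force: [-4.9, 1.6, -0.1]
grip_width: 0.0237
finger_force: 50.0
```

>>> carry_out([
  [1,0,0,0,10],
  [1.5,0,0,0,10],
  [1.5,0,0,0,10],
  [1.5,0,0,0,10],
  [1.5,0,0,0,10],
])

```text
time_s: 11.23
tool_pos: [0.623, -0.0814, 0.0575]
orientation: [3.14, 0.112, 0.0]
ft_force: [-2.5, 1.0, -2.6]
grip_width: 0.0236
finger_force: 49.9
```

>>> carry_out([
  [1,0,0,0,10],
  [2,0,0,0,10],
  [2,0,0,0,10],
  [2,0,0,0,10],
  [2,0,0,0,10],
])

```text
time_s: 11.65
tool_pos: [0.6251, -0.0812, 0.0576]
orientation: [3.14, 0.112, 0.001]
ft_force: [-0.7, 0.4, -3.3]
grip_width: 0.0241
finger_force: 49.9
```

>>> carry_out([
  [1,0,0,0,10],
  [2,0,0,0,10],
  [2,0,0,0,10],
  [2,0,0,0,10],
  [2,0,0,0,10],
])

```text
time_s: 12.07
tool_pos: [0.627, -0.0809, 0.0575]
orientation: [-3.14, -0.112, -0.0]
ft_force: [-1.6, 0.9, -2.3]
grip_width: 0.0236
finger_force: 50.0
```

>>> carry_out([
  [1,0,0,0,10],
  [2,0,0,0,10],
  [2,0,0,0,10],
  [2,0,0,0,10],
  [2,0,0,0,10],
])

```text
time_s: 12.48
tool_pos: [0.629, -0.0808, 0.0576]
orientation: [-3.14, -0.112, -0.001]
ft_force: [-2.2, 0.5, -2.5]
grip_width: 0.0239
finger_force: 50.0
```

>>> carry_out([
  [1,0,0,0,10],
  [2,0,0,0,10],
  [2,0,0,0,10],
  [2,0,0,0,10],
  [2,0,0,0,10],
])

```text
time_s: 12.9
tool_pos: [0.631, -0.0807, 0.0575]
orientation: [-3.14, -0.112, -0.0]
ft_force: [-2.0, 0.3, -2.0]
grip_width: 0.024
finger_force: 50.0
```

>>> carry_out([
  [1,0,0,0,10],
  [2,0,0,0,10],
  [2,0,0,0,10],
  [2,0,0,0,10],
  [2,0,0,0,10],
])

```text
time_s: 13.32
tool_pos: [0.633, -0.0805, 0.0575]
orientation: [-3.14, -0.112, -0.0]
ft_force: [-2.1, 1.5, -1.0]
grip_width: 0.0239
finger_force: 50.0
```

>>> carry_out([
  [1,0,0,0,10],
  [2,0,0,0,10],
  [2,0,0,0,10],
  [2,0,0,0,10],
  [2,0,0,0,10],
])

```text
time_s: 13.73
tool_pos: [0.635, -0.0804, 0.0575]
orientation: [3.14, 0.112, 0.001]
ft_force: [-3.2, 0.3, -2.4]
grip_width: 0.0239
finger_force: 50.0
```

>>> carry_out([
  [1,0,0,0,10],
  [2,0,0,0,10],
  [2,0,0,0,10],
  [2,0,0,0,10],
  [2,0,0,0,10],
])

```text
time_s: 14.15
tool_pos: [0.637, -0.0802, 0.0575]
orientation: [-3.14, -0.112, -0.001]
ft_force: [-2.8, 1.4, -1.9]
grip_width: 0.0234
finger_force: 50.0
```

>>> carry_out([
  [1,0,0,0,10],
  [2,0,0,0,10],
  [2,0,0,0,10],
  [2,0,0,0,10],
  [2,0,0,0,10],
])

```text
time_s: 14.57
tool_pos: [0.639, -0.0801, 0.0575]
orientation: [-3.14, -0.112, -0.001]
ft_force: [-2.3, 1.7, -2.6]
grip_width: 0.0238
finger_force: 50.0
```

>>> carry_out([
  [1,0,0,0,10],
  [2,0,0,0,10],
  [2,0,0,0,10],
  [2,0,0,0,10],
  [2,0,0,0,10],
])

```text
time_s: 14.98
tool_pos: [0.641, -0.08, 0.0575]
orientation: [-3.14, -0.112, -0.0]
ft_force: [-0.9, 0.8, -2.8]
grip_width: 0.0236
finger_force: 50.0
```

>>> carry_out([
  [1,0,0,0,10],
  [2,0,0,0,10],
  [2,0,0,0,10],
  [2,0,0,0,10],
  [2,0,0,0,10],
])

```text
time_s: 15.4
tool_pos: [0.643, -0.0798, 0.0575]
orientation: [-3.14, -0.112, -0.0]
ft_force: [-2.0, 1.8, -4.0]
grip_width: 0.0238
finger_force: 50.0
```

>>> carry_out([
  [1,0,0,0,10],
  [2,0,0,0,10],
  [2,0,0,0,10],
  [2,0,0,0,10],
  [2,0,0,0,10],
])

```text
time_s: 15.82
tool_pos: [0.6449, -0.0797, 0.0575]
orientation: [-3.14, -0.112, -0.0]
ft_force: [-1.9, 0.6, -2.0]
grip_width: 0.024
finger_force: 50.0
```

>>> carry_out([
  [1,0,0,0,10],
  [2,0,0,0,10],
  [2,0,0,0,10],
  [2,0,0,0,10],
  [2,0,0,0,10],
])

```text
time_s: 16.23
tool_pos: [0.647, -0.0796, 0.0575]
orientation: [3.14, 0.112, 0.001]
ft_force: [-1.5, 0.3, -1.6]
grip_width: 0.0241
finger_force: 50.0
```

>>> carry_out([
  [1,0,0,0,10],
  [2,0,0,0,10],
  [2,0,0,0,10],
  [2,0,0,0,10],
  [2,0,0,0,10],
])

```text
time_s: 16.65
tool_pos: [0.649, -0.0794, 0.0575]
orientation: [-3.14, -0.112, -0.0]
ft_force: [-2.0, -0.1, -2.2]
grip_width: 0.0238
finger_force: 49.9
```

>>> carry_out([
  [1,0,0,0,10],
  [2,0,0,0,10],
  [2,0,0,0,10],
  [2,0,0,0,10],
  [2,0,0,0,10],
])

```text
time_s: 17.07
tool_pos: [0.6503, -0.0794, 0.0576]
orientation: [-3.14, -0.112, 0.002]
ft_force: [-6.2, 0.0, 1.4]
grip_width: 0.0237
finger_force: 50.0
```

The force rose to 6.2 N and the tool lagged, so this looks like the stop. I'll press slightly more to confirm.

>>> carry_out([
  [0.5,0,0,0,10],
  [0.8,0,0,0,10],
  [0.8,0,0,0,10],
  [0.8,0,0,0,10],
  [0.8,0,0,0,10],
])

```text
time_s: 17.48
tool_pos: [0.6506, -0.0794, 0.0577]
orientation: [-3.14, -0.112, 0.004]
ft_force: [-10.1, 0.2, 3.0]
grip_width: 0.0238
finger_force: 50.0
```

The stop is confirmed: the force went from about 2 N to 10 N over 0.3 mm. I'll draw the bar straight out.

>>> carry_out([
  [-1,0,0,0,10],
  [-3,0,0,0,10],
  [-6,0,-0.3,0,10],
  [-10,0,-0.3,0,10],
  [-15,0,-0.3,0,10],
])

```text
time_s: 17.9
tool_pos: [0.6369, -0.0804, 0.0582]
orientation: [3.139, 0.112, 0.002]
ft_force: [0.8, 0.1, -3.7]
grip_width: 0.0236
finger_force: 49.9
```

>>> carry_out([
  [-7,0,0,0,10],
  [-14,0,0,0,10],
  [-21,0,0,0,10],
  [-28,0,0,0,10],
  [-35,0,0,0,10],
])

```text
time_s: 18.32
tool_pos: [0.6007, -0.0828, 0.0577]
orientation: [-3.14, -0.112, 0.001]
ft_force: [-0.3, 0.8, -3.1]
grip_width: 0.0235
finger_force: 49.9
```

>>> carry_out([
  [-7,0,0,0,10],
  [-14,0,0,0,10],
  [-21,0,0,0,10],
  [-28,0,0,0,10],
  [-35,0,0,0,10],
])

```text
time_s: 18.73
tool_pos: [0.5665, -0.0854, 0.0582]
orientation: [3.139, 0.112, 0.001]
ft_force: [-1.3, -0.2, -1.7]
grip_width: 0.0238
finger_force: 49.9
```

>>> carry_out([
  [-8,0,0,0,10],
  [-16,0,0,0,10],
  [-24,0,0,0,10],
  [-32,0,0,0,10],
  [-40,0,0,0,10],
])

```text
time_s: 19.15
tool_pos: [0.5261, -0.0882, 0.0579]
orientation: [3.14, 0.112, 0.0]
ft_force: [0.6, 0.1, -0.9]
grip_width: 0.0239
finger_force: 49.9
```

>>> carry_out([
  [-15,0,0,0,10],
  [-32,0,0,0,10],
  [-50,0,-5,0,10],
  [-68,0,-12,0,10],
  [-82,0,-25,0,10],
])

```text
time_s: 19.57
tool_pos: [0.4423, -0.0935, 0.0814]
orientation: [-3.139, -0.112, 0.005]
ft_force: [-0.3, 0.6, -1.6]
grip_width: 0.024
finger_force: 49.9
```

```bash
python3 - <<'E'
from h import *
go(.494,-.3985,.13,-.11)
t=optics.grab_frame("top");s=optics.grab_frame("scene")
a=cv2.resize(t[130:270,150:260],(440,560),interpolation=2);b=cv2.resize(s[170:290,180:270],(360,480),interpolation=2)
cv2.imwrite('pics/g1.png',np.hstack([a,np.vstack([b,np.zeros((80,360,3),np.uint8)])]))
E
```

```text
t 19.57 tcp [442.3 -93.5  81.4] yaw 0.0713 z [-0.003  0.001 -1.   ] F [-0.3  0.6 -1.6] w 24.0 49.94402468204498
shift [ 29.7 307.8 -49.1] turn 10.4
```

View pics/g1.png

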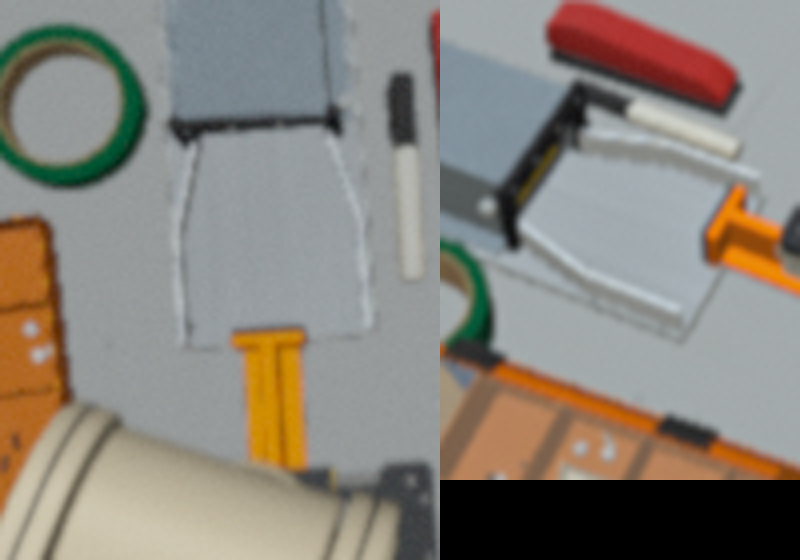

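The deck is empty and the flap is shut, with its yellow patch showing at about (545,170). The bar is out. I'll lift it and take it back to its first place.

>>> carry_out([
  [-4,5,-25,0,10],
  [-4,20,-50,0,10],
  [2,50,-52,0,10],
  [9,85,-52,0,10],
  [14,120,-52,0,10],
])

```text
time_s: 20.08
tool_pos: [0.469, -0.2141, 0.1356]
orientation: [3.138, 0.114, 0.004]
ft_force: [0.9, 0.4, -1.0]
grip_width: 0.0239
finger_force: 49.9
```

>>> carry_out([
  [3,36,0,2,10],
  [6,75,0,4,10],
  [9,112,0,6,10],
  [12,150,0,8,10],
  [14,185,0,10.4,10],
])

```text
time_s: 20.5
tool_pos: [0.4951, -0.3985, 0.134]
orientation: [3.136, -0.176, 0.001]
ft_force: [1.1, -0.3, -1.1]
grip_width: 0.0237
finger_force: 49.9
```

>>> carry_out([
  [0,0,0,0,10],
  [0,0,0,0,10],
  [0,0,0,0,10],
  [0,0,0,0,10],
  [0,0,0,0,10],
])

```text
time_s: 20.92
tool_pos: [0.4951, -0.395, 0.135]
orientation: [-3.137, 0.171, -0.0]
ft_force: [1.0, 0.7, -1.4]
grip_width: 0.0238
finger_force: 49.9
```

```bash
python3 -c "
from h import *
go(.494,-.3985,.047,-.11)"
```

```text
t 20.92 tcp [ 495.1 -395.   135. ] yaw -0.1087 z [ 0.  0. -1.] F [ 1.   0.7 -1.4] w 23.8 49.94372069835663
shift [-0.7  3.6 88. ] turn 0.1
```

>>> carry_out([
  [0,1,20,0,10],
  [0,2,45,0,10],
  [0,3,65,0,10],
  [0,3,76,0,10],
  [0,3,80,0,10],
])

```text
time_s: 21.33
tool_pos: [0.4934, -0.3972, 0.0525]
orientation: [-3.134, 0.171, 0.004]
ft_force: [-0.7, 0.4, -1.8]
grip_width: 0.0235
finger_force: 49.9
```

>>> carry_out([
  [0,0,1,0,10],
  [0,0,3,0,10],
  [0,0,4.5,0,10],
  [0,0,6,0,10],
  [0,0,6,0,10],
])

```text
time_s: 21.75
tool_pos: [0.4948, -0.3995, 0.0496]
orientation: [3.136, -0.173, 0.001]
ft_force: [-0.6, 0.4, -0.8]
grip_width: 0.0237
finger_force: 49.9
```

>>> carry_out([
  [0,0,0.5,0,10],
  [0,0,1,0,10],
  [0,0,1,0,10],
  [0,0,1,0,10],
  [0,0,1,0,10],
])

```text
time_s: 22.17
tool_pos: [0.4944, -0.3992, 0.0479]
orientation: [-3.137, 0.173, -0.0]
ft_force: [0.5, 0.4, -2.3]
grip_width: 0.0238
finger_force: 49.9
```

>>> carry_out([
  [0,0,0.3,0,10],
  [0,0,0.6,0,10],
  [0,0,0.8,0,10],
  [0,0,0.8,0,10],
  [0,0,0.8,0,10],
])

```text
time_s: 22.58
tool_pos: [0.4944, -0.3992, 0.047]
orientation: [-3.137, 0.173, 0.0]
ft_force: [-1.7, -0.4, -1.9]
grip_width: 0.0238
finger_force: 49.9
```

>>> carry_out([
  [0,0,0.3,0,10],
  [0,0,0.6,0,10],
  [0,0,0.8,0,10],
  [0,0,0.8,0,10],
  [0,0,0.8,0,10],
])

```text
time_s: 23.0
tool_pos: [0.4945, -0.3993, 0.0466]
orientation: [3.137, -0.173, 0.0]
ft_force: [-1.6, 2.3, 3.1]
grip_width: 0.0236
finger_force: 49.9
```

The sole is down on the bench. I'll release it gently.

>>> carry_out([
  [0,0,0,0,22],
  [0,0,0,0,30],
  [0,0,0,0,50],
  [0,0,0,0,75],
  [0,0,0,0,93],
], force=10)

```text
time_s: 23.42
tool_pos: [0.4945, -0.3992, 0.0461]
orientation: [-3.137, 0.173, -0.0]
ft_force: [0.9, 1.2, -0.2]
grip_width: 0.0455
finger_force: 0.0
```

>>> carry_out([
  [0,0,0,0,93],
  [0,0,0,0,93],
  [0,0,0,0,93],
  [0,0,0,0,93],
  [0,0,0,0,93],
])

```text
time_s: 23.83
tool_pos: [0.4944, -0.3992, 0.0462]
orientation: [-3.137, 0.173, -0.0]
ft_force: [0.3, 0.2, 1.0]
grip_width: 0.0789
finger_force: 0.0
```

>>> carry_out([
  [0,0,0,0,93],
  [0,0,0,0,93],
  [0,0,0,0,93],
  [0,0,-10,0,93],
  [0,0,-30,0,93],
])

```text
time_s: 24.25
tool_pos: [0.4927, -0.3976, 0.0739]
orientation: [-3.133, 0.173, 0.007]
ft_force: [0.4, -0.6, -0.1]
grip_width: 0.0927
finger_force: 0.0
```

>>> carry_out([
  [0,0,-35,0,93],
  [0,0,-75,0,93],
  [-15,0,-110,0,93],
  [-45,0,-125,0,93],
  [-80,0,-125,0,93],
])

```text
time_s: 24.67
tool_pos: [0.4171, -0.3924, 0.2083]
orientation: [3.13, -0.17, 0.012]
ft_force: [-0.3, -0.9, 0.9]
grip_width: 0.0932
finger_force: 0.0
```

>>> carry_out([
  [-20,5,0,0,93],
  [-50,10,0,0,93],
  [-80,20,0,0,93],
  [-80,20,0,0,93],
  [-80,20,0,0,93],
])

```text
time_s: 25.08
tool_pos: [0.3322, -0.402, 0.2024]
orientation: [3.135, -0.177, 0.002]
ft_force: [0.0, -0.6, -0.5]
grip_width: 0.093
finger_force: 0.0
```

```bash
python3 - <<'E'
from h import *
go(.494,-.3985,.13,-.11)
t=optics.grab_frame("top");s=optics.grab_frame("scene")
cv2.imwrite('pics/h1.png',np.hstack([cv2.resize(t[60:300,130:380],(400,384)),cv2.resize(s[110:290,130:350],(400,327),interpolation=2)[:384].copy() if 0 else cv2.resize(s[100:300,130:340],(400,384),interpolation=2)]))
E
```

```text
t 25.08 tcp [ 332.2 -402.   202.4] yaw -0.1127 z [ 0.001 -0.001 -1.   ] F [ 0.  -0.6 -0.5] w 93.0 0.0
shift [160.3 -21.8  72.5] turn -0.2
```

View pics/h1.png

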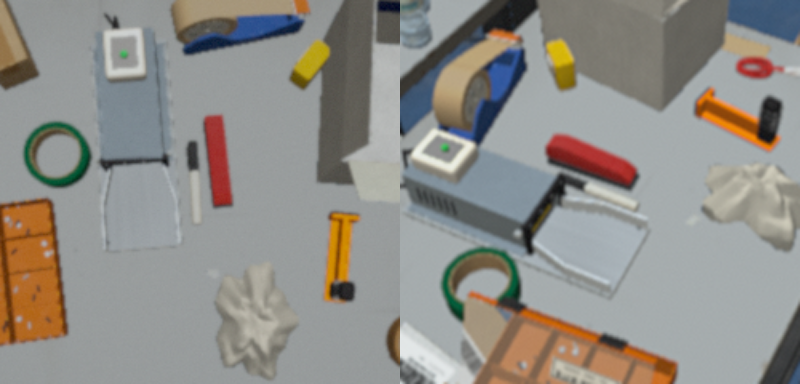

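The bar stands upright at about (342,260) in the top half of the picture. The flap is shut, the other objects are where they were, and the arm is clear. I'll hand the job in.

```bash
python3 -c "
from bench import r
print(r.finish_job())"
```

```text
the job is handed in; nothing more can be done
None
```

The job is handed in: I pushed the carton to the stop with a final press of about 10 N at the wrist, the flap shut behind it, the bar stands upright in its first place clear of the box, and the stapler, marker and tape roll look unmoved in the last picture.

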